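Post the spent pill cassette into the returns box

ROBOT

A 6-joint arm with a two-finger parallel gripper is mounted at the origin on the work surface. World frame = base frame: x ahead of the robot, y to its left, z up, the work surface at z = 0. Lengths are in mm, angles in rad, forces in N, time in s.
With the tool pointing down it reaches from about 350 to 875 mm from the base axis. Payload 4.2 kg.
Tool frame: the origin (TCP) lies on the mounting face of the last link; the fingertips stand 173 mm ahead of it and the grasp point (between the pads) lies 155 mm ahead of it (tcp_to_grasp is the distance from the TCP to the grasp point, in mm); z points along the fingers, y is the direction in which the jaws open and shut (so a half turn about z gives the same grasp; the last joint's range is limited). The gripper opens to 85 mm and grips with 20 to 120 N. Pads are 22 mm wide; open, the fingers measure 114 mm over their backs; the gripper's body (76 mm by 85 mm) begins 54 mm behind the grasp point. The pads swing forward as they close: fully open they stand 13 mm farther back than shut.
Start: joints at [-1.01, 0.385, 0.008, 0, -1.194, -0.259], TCP at [185.791, -596.726, 404.712] pointing down, gripper open.
Joint ranges: [-3.14, 3.14], [-1.21, 2.06], [-1.07, 1.41], [-3.16, 2.05], [-2.99, -0.16], [-3.1, 3.1]. Speed limits (rad/s): [2.79, 2.79, 3.14, 3.14, 3.14, 3.14].

INTERFACE

Orientations are given as a unit quaternion [x, y, z, w].
In Python, from bench import * gives the robot as it stands. The module is installed in compiled form; this text tells all that it offers.
- The arm moves only by the tool apply_moves, never from a script. Its arguments are lists of equal length, an entry for each row: "fingers": the closure, from 0 (fully open) to 1 (shut); "dp": the shift along the world's x, y, z in cm, a list of three; "yaw": the turn about the world's z in degrees. A call has 1 to 10 rows; each row is the pose to reach, as a shift and turn from the pose measured when the call began; what a row does not reach only later rows make up. A row lasts 1/10 s, in which the tool goes at most 50 mm and 8.59 degrees, less where a joint would pass 70% of its speed; a pose out of reach is approached as far as the arm can. A call with a gripper value outside its range is refused whole. The fingers move at their own pace and stop on an object; the grip force is fixed at half the most. Time passes only in rows, so rows that repeat a pose let the fingers close. It gives the time, the measured TCP pose, the force and the opening at its end, in the units of the state.
- read_state(): the state, without advancing time (a new reading comes with each control period).
- get_image(name): name is "scene" or "side" or "wrist"; returns a dict with "color" (420x560x3 uint8, blue, green, red), "mtx" (3x3 intrinsics, pixels), "camera_from_world" (4x4, takes a point from world to camera coordinates); the wrist camera has in their place "tool_from_camera" (4x4, takes a point from camera to tool coordinates, whose origin is the TCP and whose axes are the flange's). Camera axes: x right, y down, z forward; pixel columns grow to the right and rows downward; lengths in mm; the calibration is good to about 2 mm. A picture is of the moment at which its call begins: read the wrist's pose just before it. There is no depth.
- job_done(): hands the job in, once; it reports no verdict.
The state is a dict: "clock": time; "joints": joint angles; "joint_vel": joint speeds; "joint_efforts": joint torques, N m; "position": TCP position; "ee_rot": TCP orientation; "contact_force": force on the tool from outside, world axes, zero at the start; "wrist_torque": the same for the moment, N m; "gripper_width": finger opening in mm.
Only numpy, scipy, OpenCV 4.12 (cv2) and the standard library are available. Lean on these libraries where they do the work, as an engineer would, in place of code of your own. Each camera call takes 0.05 s, during which the arm holds its last target. There are 200 camera calls.

TASK

Take the spent blue pill cassette with the orange tab out of the stand in the bamboo tray and post it upright, foot first, through the narrow slot in the returns box's loose sliding lid. The lid is rarely centred on the box, so feel gently for the slot, then push the cassette steadily down past the sprung catches until all of it has dropped inside, never forcing it against the box. Leave the glasses and everything else on the ledge standing where they are.

Things in the scene. Friction and masses are not known exactly. Their poses are not given: they have to be found in the camera images.
- tray: Low bamboo tray, 160 (its x) x 270 (its y) mm, fixed to the ledge, rim 16 mm high. Origin: centre of its underside. Near its -y end is a slotted wooden stand, top 32 mm above the ledge, in which the cassette stands upright; the two glasses stand (66 mm high over the ledge) in the +y half.
- cassette: Flat rigid cassette, 50 to 85 g, upright in the stand's slot, 6 mm above the ledge. 9 mm thick along its x everywhere. Origin: centre of its bottom edge; z up to the tab. Blue body 64 mm wide (y) from 18 to 55 mm above the origin; below, the foot tapers to 43 mm wide; above, an orange tab 36 mm wide from 55 to 95 mm: grip it across the 9 mm.
- tab_top (a point): Centre of the upper edge of the cassette's tab, 95 mm above its origin.
- returns_box: Sage green box with one clear wall, 100 (x) x 104 (y) x 132 mm high, fixed to the ledge, with a white sliding lid whose flat top is 140 mm above the ledge. Origin: centre of its underside. Contact between cassette and box (lid included), or fingers and box, must stay under 22 N.
- lid_level (a point): Point straight over the box's origin, level with the lid's top; it does not follow the lid. Lid 122 x 112 mm with one dark-edged slot at its centre, 12 mm wide (box's x), 70 mm long (box's y). It stands up to 14 mm off-centre either way along the box's x: not reported, to be felt or seen. It yields sideways at 8 N; its cushioned top gives 0.4 mm per N, up to 6 mm.
- catches (a point): Point over the box's origin at the catches' height, 20 mm below the lid's top: a sprung round nub stands 7 mm out of each short end of the slot's 28 mm deep throat. Pushing the cassette between them takes up to about 14 N, then some 3 to 6 N; let go, it stays held. With about 20 mm of tab left above the lid it drops by itself. Push that last part on the tab's edge with closed fingers: they do not fit in the slot.
- glass_a: Green soju glass, 48 mm wide, 60 mm high, standing on the tray; origin centre of its underside. Leave alone.
- glass_b: The second, equal soju glass on the tray. Leave alone.
- brush_cup: White ceramic cup with two toothbrushes, 72 mm wide, 175 mm high overall; origin centre of its underside. Leave alone.
- soap_dish: Chrome soap dish with soap, 85 x 120 x 30 mm; origin centre of its underside. Leave alone.
- pill_organiser: White pill organiser with seven closed lids, 45 x 160 x 28 mm; origin centre of its underside. Leave alone.
- lotion: Lotion bottle, 54 mm wide, 130 mm high; origin centre of its underside. Leave alone.
Not all that is in view belongs to the job. There is more than one size of the cassette; the job needs the middle-sized.

How it is judged:
By the outcome, as a careful person would: the job done as asked, in the order asked, and still so for the second after the job is handed in, with the robot touching nothing.
It also fails if it takes over 72 s, if anything falls off the work surface, if the arm or the gripper's body presses on something with over 40 N, if the wrist force passes 120 N, or if a joint passes its speed limit or range.

## Working session

There is one attempt and no reset: what is moved stays moved. The work goes in short steps, Python scripts to look and compute and a tool call to move; the robot and the scene stay as the last step left them, time stands still between calls to the robot, and variables do not carry over. Pictures are saved under pics/ and viewed, about 8 in all and at most 12, crops included, and the job is handed in when it is done.

Besides the shell and the picture viewer there is one more tool, called after ">>>" by a JSON object that holds its "name" and its "arguments", one argument or row to a line. apply_moves: Moves the arm, as the interface text tells. Its arguments: {"type":"object","properties":{"fingers":{"type":"array","items":{"type":"number"}},"dp":{"type":"array","items":{"type":"array","items":{"type":"number"}}},"yaw":{"type":"array","items":{"type":"number"}}},"required":["fingers","dp","yaw"]}

```bash
mkdir -p pics
cat > h.py <<'E'
from bench import *
import numpy as np, cv2
from scipy.spatial.transform import Rotation as R
def cam(name):
    s=read_state(); g=get_image(name); K=np.array(g["mtx"])
    if name=="wrist":
        T=np.eye(4);T[:3,:3]=R.from_quat(s["ee_rot"]).as_matrix();T[:3,3]=s["position"]
        W=T@np.array(g["tool_from_camera"])
    else: W=np.linalg.inv(np.array(g["camera_from_world"]))
    return g["color"].copy(),K,W
def ray(K,W,p,z):
    d=W[:3,:3]@np.linalg.inv(K)@np.array([p[0],p[1],1.]); o=W[:3,3]
    return o+d*(z-o[2])/d[2]
def proj(K,W,X):
    c=np.linalg.inv(W)@np.append(X,1); q=K@c[:3]; return q[:2]/q[2]
def tri(vs):
    A=np.zeros((3,3));b=np.zeros(3)
    for K,W,p in vs:
        d=W[:3,:3]@np.linalg.inv(K)@np.array([p[0],p[1],1.]);d/=np.linalg.norm(d)
        P=np.eye(3)-np.outer(d,d);A+=P;b+=P@W[:3,3]
    return np.linalg.solve(A,b)
E
python3 - <<'E'
from h import *
for n in("scene","side","wrist"):
    c,K,W=cam(n);cv2.imwrite(f"pics/{n}0.png",c);np.savez(f"pics/{n}0.npz",c=c,K=K,W=W);print(n,W.round(2).tolist(),K[0,0])
print(read_state())
E
```

```text
scene [[0.27, 0.73, -0.62, 1101.04], [0.96, -0.22, 0.16, -225.77], [-0.02, -0.65, -0.76, 836.83], [0.0, 0.0, 0.0, 1.0]] 430.39453682262143
side [[-0.95, -0.26, 0.2, 306.59], [-0.32, 0.73, -0.6, 566.39], [0.01, -0.64, -0.77, 896.85], [0.0, 0.0, 0.0, 1.0]] 396.7354009834948
wrist [[-0.3, 0.91, 0.3, 110.17], [0.95, 0.28, 0.09, -619.19], [0.0, 0.31, -0.95, 371.99], [0.0, 0.0, 0.0, 1.0]] 320.5728504446431
{'clock': 0.15, 'joints': array([-1.01040388e+00,  3.85359698e-01,  6.95282896e-03, -3.10951215e-04,
       -1.19402166e+00, -2.58649299e-01]), 'joint_vel': array([-0.00107795, -0.00258923,  0.00592887,  0.00302528,  0.00074317,
        0.00072172]), 'joint_efforts': array([ 1.38755357e-03, -3.92679048e+01,  1.88584203e+01,  4.18864310e+00,
       -3.39405917e-03, -5.30960534e-06]), 'position': array([ 185.75215599, -596.60140876,  403.89607653]), 'ee_rot': array([-1.50243141e-01,  9.88648730e-01,  8.06164453e-04, -1.92374276e-04]), 'contact_force': array([-0.02548576, -0.11566232, -0.61956313]), 'wrist_torque': array([0.05089955, 0.0590167 , 0.02127088]), 'gripper_width': 84.98282207881192}
```

View pics/scene0.png

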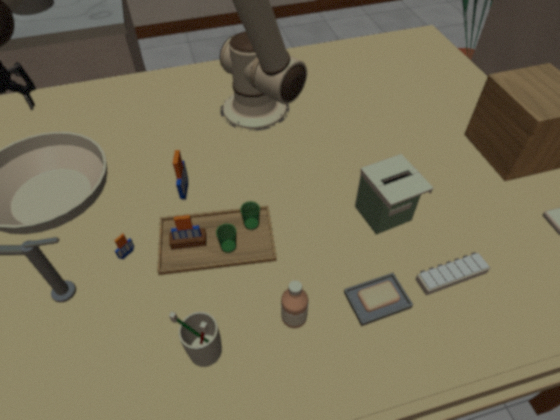

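View pics/side0.png

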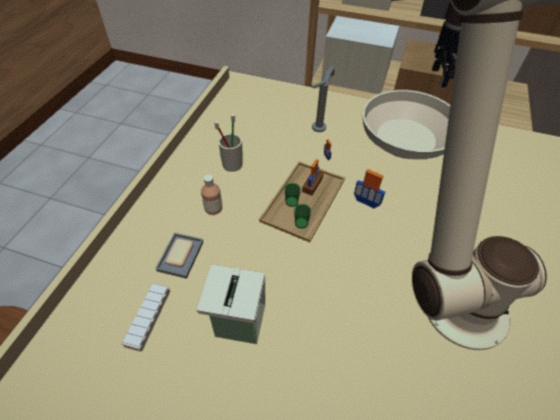

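The scene view shows three cassettes: one at (180,172), large and free-standing; one at (122,245), small and free-standing; and one at (186,232), in the stand in the tray. The description points to the one in the stand. The box lid is at scene (395,180) and side (233,293). I'll check my choice in a close crop.

Run:
```python
from h import *
def crop(n,x,y,w,h):
    c=np.load(f"pics/{n}0.npz")["c"][y:y+h,x:x+w]; c=np.clip(c*1.6,0,255).astype(np.uint8)
    return cv2.resize(c,(400,300),interpolation=cv2.INTER_CUBIC)
a=np.hstack([crop("scene",150,195,100,75),crop("side",270,150,100,75)])
b=np.hstack([crop("scene",345,150,100,75),crop("side",185,260,100,75)])
cv2.imwrite("pics/crop1.png",np.vstack([a,b]))
```

```text
(no output)
```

View pics/crop1.png

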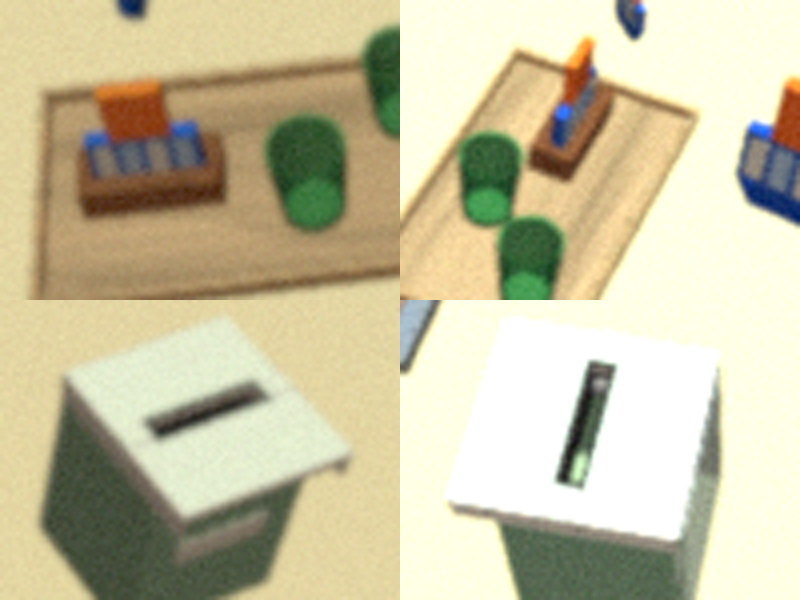

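The top crops confirm the choice: an orange tab on a blue body in the brown stand, with the tab's top edge at scene crop (97..162, 85). The slot is at scene crop (208,410) and side crop (586,424). Next I'll measure both.

Run:
```python
from h import *
D={n:np.load(f"pics/{n}0.npz") for n in("scene","side")}
for n,roi in(("scene",(165,205,45,40)),("side",(300,150,40,45))):
    c=D[n]["c"];x,y,w,h=roi
    hsv=cv2.cvtColor(c,cv2.COLOR_BGR2HSV);m=cv2.inRange(hsv,(3,190,90),(14,255,255))
    z=np.zeros_like(m);z[y:y+h,x:x+w]=m[y:y+h,x:x+w]
    cs=max(cv2.findContours(z,0,2)[0],key=cv2.contourArea)
    bp=cv2.boxPoints(cv2.minAreaRect(cs)); print(n,cv2.contourArea(cs),bp.round(1).tolist())
    print(np.array([ray(D[n]["K"],D[n]["W"],p,101)[:2] for p in bp]).round(1).tolist())
f=lambda x,y,ox,oy,cx,cy:((x-cx)/4+ox-.4,(y-cy)/4+oy-.4)
S=[f(*p,345,150,0,300) for p in[(147,418),(258,380),(270,398),(155,440)]]
T=[f(*p,185,260,400,300) for p in[(590,362),(615,364),(582,487),(557,485)]]
L=[f(*p,345,150,0,300) for p in[(65,378),(225,318),(350,452),(186,518)]]
M=[f(*p,185,260,400,300) for p in[(512,318),(720,352),(672,535),(450,498)]]
for n,P in(("scene",S),("side",T),("scene",L),("side",M)):
    q=np.array([ray(D[n]["K"],D[n]["W"],p,140)[:2] for p in P]);print(n,q.round(1).tolist(),q.mean(0).round(1))
# tab top corners scene
for p in[(97,88),(160,82),(168,136),(108,140)]:
    print(p,[ray(D["scene"]["K"],D["scene"]["W"],f(*p,150,195,0,0),z)[:2].round(1).tolist() for z in(101,61)])
# base of stand, tray corners
for p in[(45,95),(35,300)]:print('tray',ray(D["scene"]["K"],D["scene"]["W"],f(*p,150,195,0,0),16)[:2])
for p in[(518,52),(695,112)]:print('tray side',ray(D["side"]["K"],D["side"]["W"],f(*p,270,150,400,0),16)[:2])
```

```text
scene 34.0 [[175.0, 216.0], [189.0, 216.0], [189.0, 221.0], [175.0, 221.0]]
[[458.3, -288.9], [467.1, -259.0], [481.2, -261.1], [472.5, -290.7]]
side 14.5 [[309.20001220703125, 173.3000030517578], [314.5, 159.39999389648438], [317.6000061035156, 160.60000610351562], [312.3999938964844, 174.5]]
[[467.9, -226.9], [469.2, -287.5], [459.0, -285.7], [458.1, -225.3]]
scene [[516.0, 172.6], [506.3, 245.5], [521.2, 245.3], [532.7, 169.7]] [519.1 208.2]
side [[533.5, 171.5], [520.2, 168.2], [508.5, 241.4], [521.2, 244.6]] [520.9 206.4]
scene [[473.6, 141.2], [453.9, 250.8], [571.2, 267.8], [589.6, 161.3]] [522.1 205.3]
side [[585.5, 159.8], [468.6, 142.1], [455.2, 250.8], [570.2, 269.4]] [519.9 205.5]
(97, 88) [[459.3, -291.6], [424.4, -295.2]]
(160, 82) [[464.9, -257.4], [430.3, -259.1]]
(168, 136) [[503.7, -258.7], [471.3, -260.5]]
(108, 140) [[497.3, -290.3], [464.5, -293.8]]
tray [ 381.6870876  -330.72907291]
tray [ 529.13146747 -351.40403481]
tray side [ 529.22107505 -347.72645134]
tray side [ 379.79186854 -329.00438739]
```

>>> {"name": "apply_moves", "arguments": {
  "fingers": [0,0,0,0,0,0,0,0,0,0],
  "dp": [
    [1.5,2,0],
    [4,5,0],
    [7,8.5,0],
    [10.5,12,0],
    [14,16,0],
    [17.5,20,0],
    [21,24,0],
    [24,28,0],
    [26.5,31,0],
    [27.6,32.2,0]
  ],
  "yaw": [4,10,17,24,32,40,48,56,62,64.7]
}}

```text
clock: 1.15
position: [463.7, -271.6, 403.7]
ee_rot: [-0.659, 0.752, 0.001, -0.0]
contact_force: [-0.2, -0.4, -0.1]
gripper_width: 85.4
```

>>> {"name": "apply_moves", "arguments": {
  "fingers": [0,0,0],
  "dp": [
    [0,0,0],
    [0,0,0],
    [0,0,0]
  ],
  "yaw": [0,0,0]
}}

```text
clock: 1.45
position: [463.0, -272.4, 403.6]
ee_rot: [-0.658, 0.753, 0.001, -0.001]
contact_force: [0.3, 0.5, -0.3]
gripper_width: 85.6
```

Run:
```python
from h import *
c,K,W=cam("wrist");np.savez("pics/w1.npz",c=c,K=K,W=W);cv2.imwrite("pics/w1.png",np.clip(c*1.5,0,255).astype(np.uint8))
s=read_state();print(s["position"],R.from_quat(s["ee_rot"]).as_matrix().round(3),s["contact_force"],s["clock"])
for X in[(462,-274.5,101)]:print(proj(K,W,X))
```

```text
[ 462.93732464 -272.57891403  403.62254501] [[-0.135 -0.991 -0.002]
 [-0.991  0.135  0.001]
 [-0.     0.002 -1.   ]] [-0.19720375 -0.7428302  -0.4900715 ] 1.5
[281.27480835 195.5027869 ]
```

View pics/w1.png

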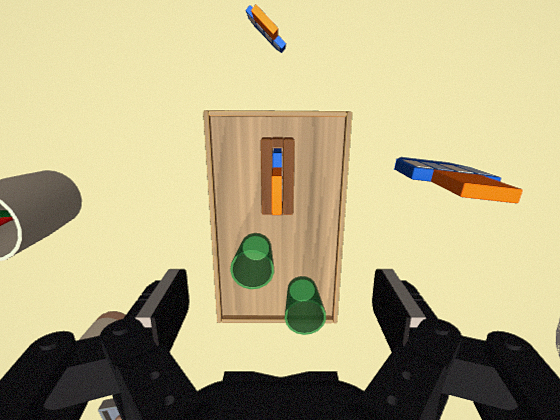

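The wrist view shows the tab end-on at about (277,195), with its top strip running along the image's vertical. The jaws straddle it to either side. I'll measure its centre and its yaw.

Run:
```python
from h import *
D=np.load("pics/w1.npz");c,K,W=D["c"],D["K"],D["W"]
hsv=cv2.cvtColor(c,cv2.COLOR_BGR2HSV)
m=cv2.inRange(hsv,(5,150,150),(20,255,255));z=np.zeros_like(m);z[160:225,255:300]=m[160:225,255:300]
ys,xs=np.nonzero(z);print(W[:3,3])
for y in range(ys.min(),ys.max()+1,4):
    x=np.nonzero(z[y])[0]; print(y,x.min(),x.max(),hsv[y,int(x.mean())])
cs=max(cv2.findContours(z,0,2)[0],key=cv2.contourArea);bp=cv2.boxPoints(cv2.minAreaRect(cs))
print(bp, [ray(K,W,p,101).round(1)[:2] for p in bp])
```

```text
[ 452.88864817 -350.3953165   371.77250625]
176 272 281 [ 16 222 163]
180 272 281 [ 17 208 163]
184 272 281 [ 17 211 161]
188 272 281 [ 17 214 162]
192 272 281 [ 17 217 159]
196 272 281 [ 17 223 159]
200 272 281 [ 16 214 163]
204 272 280 [ 17 219 163]
208 272 281 [ 17 223 161]
212 272 280 [ 16 221 163]
[[272. 176.]
 [281. 176.]
 [281. 214.]
 [272. 214.]] [array([ 467.6, -292.8]), array([ 459.9, -291.8]), array([ 464.5, -257.5]), array([ 472.5, -258.6])]
```

>>> {"name": "apply_moves", "arguments": {
  "fingers": [0,0,0,0,0,0],
  "dp": [
    [0.1,-0.1,-2],
    [0.2,-0.2,-5],
    [0.3,-0.25,-8],
    [0.3,-0.25,-9.5],
    [0.3,-0.25,-10],
    [0.3,-0.25,-10]
  ],
  "yaw": [0,0,0,0,0,0]
}}

```text
clock: 2.1
position: [465.4, -275.9, 303.3]
ee_rot: [-0.657, 0.754, 0.001, -0.001]
contact_force: [-0.1, 0.3, -0.6]
gripper_width: 85.2
```

Run:
```python
from h import *
c,K,W=cam("wrist");np.savez("pics/w2.npz",c=c,K=K,W=W);cv2.imwrite("pics/w2.png",np.clip(c*1.5,0,255).astype(np.uint8))
s=read_state();print(s["position"],proj(K,W,(466,-275,101)))
hsv=cv2.cvtColor(c,cv2.COLOR_BGR2HSV)
m=cv2.inRange(hsv,(5,150,140),(20,255,255));m[:,:230]=0;m[:,330:]=0
cs=max(cv2.findContours(m,0,2)[0],key=cv2.contourArea);bp=cv2.boxPoints(cv2.minAreaRect(cs))
print(bp, [ray(K,W,p,101).round(1)[:2] for p in bp])
```

```text
[ 465.83970981 -275.80660157  304.21532079] [279.61882489 247.56382058]
[[272. 219.]
 [286. 219.]
 [286. 274.]
 [272. 274.]] [array([ 467.8, -293.1]), array([ 460., -292.]), array([ 464.6, -257.3]), array([ 472.9, -258.4])]
```

>>> {"name": "apply_moves", "arguments": {
  "fingers": [0,0,0,0,0,0.4,0.7,0.9,1,1],
  "dp": [
    [0.05,0.05,-2],
    [0.05,0.05,-4],
    [0.05,0.05,-5.2],
    [0.05,0.05,-5.5],
    [0.05,0.05,-5.5],
    [0.05,0.05,-5.5],
    [0.05,0.05,-5.5],
    [0.05,0.05,-5.5],
    [0.05,0.05,-5.5],
    [0.05,0.05,-5.5]
  ],
  "yaw": [0,0,0,0,0,0,0,0,0,0]
}}

```text
clock: 3.15
position: [466.4, -275.3, 249.4]
ee_rot: [-0.657, 0.754, 0.0, -0.0]
contact_force: [-0.2, 0.5, 0.5]
gripper_width: 12.3
```

>>> {"name": "apply_moves", "arguments": {
  "fingers": [1,1,1,1,1],
  "dp": [
    [0,0,0],
    [0,0,0],
    [0,0,0],
    [0,0,0],
    [0,0,0]
  ],
  "yaw": [0,0,0,0,0]
}}

```text
clock: 3.65
position: [466.4, -275.3, 249.5]
ee_rot: [-0.657, 0.754, 0.0, -0.0]
contact_force: [-0.7, 0.1, 1.3]
gripper_width: 7.9
```

>>> {"name": "apply_moves", "arguments": {
  "fingers": [1,1,1,1,1,1,1,1,1,1],
  "dp": [
    [0,0,0.5],
    [0,0,1.5],
    [0,0,3],
    [0,0,5],
    [0,0,7.5],
    [0,0,10],
    [0,0,12.5],
    [0,0,14.5],
    [0,0,15.5],
    [0,0,16]
  ],
  "yaw": [0,0,0,0,0,0,0,0,0,0]
}}

```text
clock: 4.65
position: [466.3, -275.3, 410.8]
ee_rot: [-0.657, 0.754, -0.001, 0.0]
contact_force: [-0.2, -0.9, -1.3]
gripper_width: 8.0
```

Run:
```python
from h import *
a=[]
for n in("wrist","side"):
    c,K,W=cam(n);np.savez(f"pics/{n}3.npz",c=c,K=K,W=W);a.append(cv2.resize(np.clip(c*1.5,0,255).astype(np.uint8)[:,:],(400,300)))
cv2.imwrite("pics/p3.png",np.hstack(a));s=read_state();print(s["position"],s["contact_force"],s["gripper_width"])
```

```text
[ 466.28939161 -275.25493572  409.65757611] [ 1.70241932  0.54783013 -1.23861445] 7.717998295470506
```

View pics/p3.png

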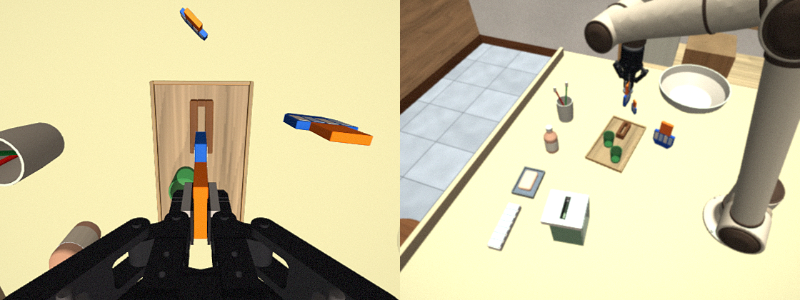

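The lift worked. In the wrist view the cassette hangs vertical between the pads at (200,200), the stand is empty, and the glasses and the rest stand where they were. Next I'll move to just past the slot so the wrist camera can see it.

>>> {"name": "apply_moves", "arguments": {
  "fingers": [1,1,1,1,1,1,1,1,1,1],
  "dp": [
    [0.1,1,1],
    [0.3,3.5,2],
    [0.6,7,2.5],
    [0.9,11,2.5],
    [1.2,15,2.5],
    [1.6,19,2.5],
    [1.9,23,2.5],
    [2.2,27,2.5],
    [2.5,31,2.5],
    [2.9,35,2.5]
  ],
  "yaw": [0,1,2,4,6,8,10,12,14,16]
}}

```text
clock: 5.75
position: [494.6, 76.9, 434.5]
ee_rot: [0.757, -0.654, -0.0, 0.001]
contact_force: [0.5, -1.1, 0.3]
gripper_width: 8.1
```

>>> {"name": "apply_moves", "arguments": {
  "fingers": [1,1,1,1,1,1,1,1,1,1],
  "dp": [
    [0.3,4,0],
    [0.6,8,0],
    [0.9,11.5,0],
    [1.2,14.5,0],
    [1.4,17,0],
    [1.5,18.5,0],
    [1.5,19,0],
    [1.5,19,0],
    [1.5,19,0],
    [1.5,19,0]
  ],
  "yaw": [1,1.5,1.5,1.5,1.5,1.5,1.5,1.5,1.5,1.5]
}}

```text
clock: 6.75
position: [509.6, 265.8, 434.7]
ee_rot: [0.765, -0.644, -0.0, 0.001]
contact_force: [0.7, 0.3, -0.3]
gripper_width: 7.9
```

Run:
```python
from h import *
c,K,W=cam("wrist");np.savez("pics/w4.npz",c=c,K=K,W=W);cv2.imwrite("pics/w4.png",np.clip(c*1.3,0,255).astype(np.uint8))
s=read_state();r=R.from_quat(s["ee_rot"]).as_matrix();print(s["position"],np.degrees(np.arctan2(r[1,1],r[0,1])),s["clock"],s["contact_force"],proj(K,W,(520,207,140)))
```

```text
[509.62918799 265.8689588  434.73562247] -170.25198616398424 6.8 [-0.70359358  0.69739598 -1.29813957] [280.68453081 129.38138233]
```

View pics/w4.png

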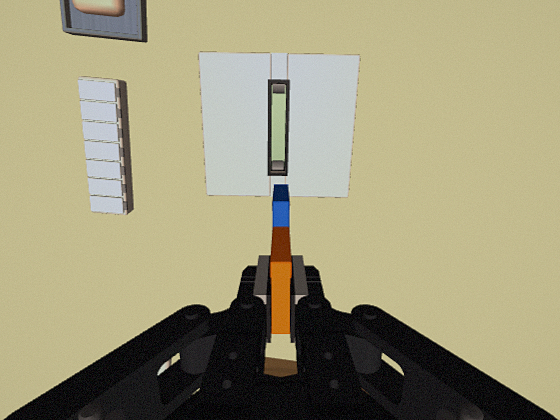

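The wrist view shows the lid with its slot running vertically in the image, frame (268..289, 80..175), and the held cassette pointing at it near x=281. I'll measure the slot and how the cassette sits in the hand.

Run:
```python
from h import *
D=np.load("pics/w4.npz");c,K,W=D["c"],D["K"],D["W"]
g=cv2.cvtColor(c,cv2.COLOR_BGR2GRAY)
for y in range(70,186,12): print(y,g[y,262:296].tolist())
print('col',g[66:186,279].tolist())
hsv=cv2.cvtColor(c,cv2.COLOR_BGR2HSV)
b=cv2.inRange(hsv,(105,120,60),(130,255,255));o=cv2.inRange(hsv,(5,150,120),(20,255,255))
for n,m,ys in(("blue",b,(188,200,212,222)),("or",o,(240,255,265,280,300,320,330))):
    for y in ys:
        x=np.nonzero(m[y,250:310])[0]+250
        if len(x):print(n,y,x.min(),x.max(),hsv[y,int(x.mean())])
s=read_state();r=R.from_quat(s["ee_rot"]).as_matrix();p=s["position"]
for d,tx in((148,-18),(148,18),(188,32),(188,-32),(243,21),(243,-21)):print(d,tx,proj(K,W,p+r@np.array([tx,0,d])).round(1))
```

```text
70 [154, 157, 154, 155, 155, 154, 156, 153, 128, 117, 159, 153, 157, 157, 154, 152, 155, 156, 153, 158, 156, 155, 156, 156, 145, 116, 147, 157, 156, 152, 157, 154, 150, 156]
82 [155, 152, 153, 154, 159, 148, 25, 38, 47, 32, 38, 38, 40, 41, 45, 42, 26, 30, 43, 41, 42, 43, 46, 41, 43, 44, 31, 74, 141, 162, 155, 156, 155, 155]
94 [156, 153, 155, 159, 160, 148, 17, 37, 34, 58, 130, 148, 147, 143, 147, 144, 144, 148, 145, 148, 143, 144, 149, 137, 39, 37, 26, 95, 169, 157, 155, 154, 155, 156]
106 [154, 152, 152, 155, 161, 149, 22, 37, 27, 82, 153, 143, 141, 141, 143, 141, 146, 141, 142, 143, 140, 145, 147, 133, 23, 33, 41, 105, 166, 157, 154, 154, 156, 155]
118 [155, 160, 154, 155, 162, 147, 19, 36, 22, 79, 153, 142, 138, 142, 140, 139, 144, 141, 140, 140, 144, 144, 142, 95, 27, 34, 54, 123, 166, 159, 155, 156, 157, 152]
130 [158, 156, 156, 155, 165, 146, 19, 30, 18, 79, 153, 144, 140, 138, 139, 140, 140, 140, 142, 139, 139, 143, 137, 59, 28, 28, 72, 144, 162, 154, 154, 154, 153, 154]
142 [152, 151, 153, 157, 155, 113, 13, 27, 21, 85, 148, 139, 136, 139, 138, 137, 138, 138, 135, 135, 140, 
[... 800 characters left out ...]
140, 140, 141, 144, 143, 145, 137, 141, 140, 138, 141, 139, 141, 138, 140, 135, 139, 136, 140, 137, 139, 134, 139, 137, 137, 133, 138, 139, 138, 139, 135, 135, 136, 138, 136, 135, 140, 135, 133, 134, 137, 132, 138, 145, 70, 57, 69, 74, 77, 86, 91, 103, 116, 88, 14, 74, 62, 28, 21, 44, 160, 160, 154, 157, 152, 158, 159, 169, 74, 18]
blue 188 277 281 [111 209  55]
blue 212 273 288 [109 199 140]
blue 222 273 288 [109 197 141]
or 265 271 291 [ 16 233 148]
or 280 272 289 [ 16 221 152]
or 300 272 289 [ 16 232 152]
or 320 272 289 [ 16 225 152]
or 330 272 289 [ 16 228 150]
148 -18 [282.3 336.5]
148 18 [282.4 262.8]
188 32 [282.  201.1]
188 -32 [281.9 308.5]
243 21 [281.6 193.3]
243 -21 [281.6 249.4]
```

Run:
```python
from h import *
D=np.load("pics/w4.npz");c,K,W=D["c"],D["K"],D["W"]
g=cv2.cvtColor(c,cv2.COLOR_BGR2GRAY).astype(float)
# subpixel frame outer edges (threshold 95) per row
P=[]
for y in range(86,170,3):
    r=g[y]; l=next(x for x in range(260,275) if r[x]<90); R_=next(x for x in range(296,280,-1) if r[x]<90)
    xl=l-1+(r[l-1]-90)/(r[l-1]-r[l]); xr=R_+(90-r[R_])/(r[R_+1]-r[R_])
    P.append(((xl+xr)/2,y,xl,xr))
P=np.array(P);f=np.polyfit(P[:,1],P[:,0],1);print(f,np.std(P[:,0]-np.polyval(f,P[:,1])),P[::7].round(1).tolist())
a=ray(K,W,(np.polyval(f,79.3),79.3),140);b=ray(K,W,(np.polyval(f,175.7),175.7),140)
print(a,b,(a+b)/2,np.linalg.norm(a-b),'yaw',np.degrees(np.arctan2(-(a-b)[0],(a-b)[1])))
# lid corners
for q in((199,52),(360,54.5),(351,197),(207,194.5)):print(ray(K,W,q,140)[:2].round(1))
# cassette plane direct: blue top edge, orange top at assumed heights
s=read_state();z=s["position"][2]
for q,d in(((280.5,262.5),148),((280.5,333.5),148),((280.5,200),188)):print(ray(K,W,q,z-d).round(1))
print(s["position"])
```

```text
[-1.33229701e-02  2.79511467e+02] 0.04347947951234418 [[278.3, 86.0, 267.5, 289.2], [278.1, 107.0, 267.4, 288.8], [277.8, 128.0, 267.4, 288.2], [277.5, 149.0, 267.2, 287.8]]
[527.96941252 170.65155241 140.        ] [516.5188298  244.59226051 140.        ] [522.24412116 207.62190646 140.        ] 74.82208336835836 yaw -171.1970060559191
[589.4 162. ]
[470.9 143.4]
[451.4 252.2]
[572.6 270.7]
[513.3 248.1 286.7]
[507.5 282.1 286.7]
[515.7 233.8 246.7]
[509.62918799 265.8689588  434.73562247]
```

>>> {"name": "apply_moves", "arguments": {
  "fingers": [1,1,1,1,1,1,1,1,1,1],
  "dp": [
    [0.2,-1,0],
    [0.5,-2.5,0],
    [0.9,-4.2,0],
    [1.1,-5.3,0],
    [1.19,-5.75,0],
    [1.19,-5.75,-1],
    [1.19,-5.75,-2.2],
    [1.19,-5.75,-3.3],
    [1.19,-5.75,-4],
    [1.19,-5.75,-4.2]
  ],
  "yaw": [-0.3,-0.7,-0.7,-0.7,-0.7,-0.7,-0.7,-0.7,-0.7,-0.7]
}}

```text
clock: 7.8
position: [521.3, 208.7, 391.0]
ee_rot: [0.761, -0.649, -0.001, 0.002]
contact_force: [0.5, -0.8, -0.5]
gripper_width: 7.8
```

Run:
```python
from h import *
s=read_state();r=R.from_quat(s["ee_rot"]).as_matrix();print(s["position"],np.degrees(np.arctan2(r[1,1],r[0,1])),s["contact_force"],s["wrist_torque"])
o=[]
for n,(x,y,w,h) in(("scene",(335,110,120,90)),("side",(175,220,120,90))):
    c,K,W=cam(n); o.append(cv2.resize(np.clip(c[y:y+h,x:x+w]*1.2,0,255).astype(np.uint8),(400,300),interpolation=cv2.INTER_CUBIC))
cv2.imwrite("pics/p5.png",np.hstack(o))
```

```text
[521.29895379 208.67439781 391.02507206] -170.920489333391 [ 0.51717872 -0.75219385 -0.54614559] [0.00705947 0.02420511 0.0124319 ]
```

View pics/p5.png

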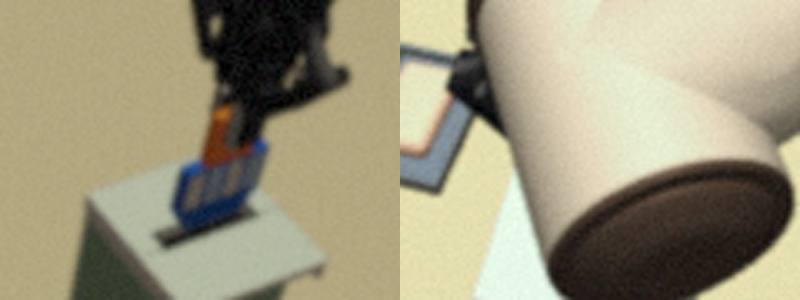

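The scene crop shows the cassette's foot just above the slot and lined up with it. The arm blocks the side view. Next I'll lower it gently and watch the force.

>>> {"name": "apply_moves", "arguments": {
  "fingers": [1,1,1,1,1,1,1,1],
  "dp": [
    [0,0,-0.3],
    [0,0,-0.6],
    [0,0,-0.8],
    [0,0,-0.9],
    [0,0,-1.0],
    [0,0,-1.1],
    [0,0,-1.2],
    [0,0,-1.2]
  ],
  "yaw": [0,0,0,0,0,0,0,0]
}}

```text
clock: 8.7
position: [521.6, 208.6, 380.1]
ee_rot: [0.761, -0.649, -0.0, 0.001]
contact_force: [-0.0, -0.4, -0.6]
gripper_width: 7.6
```

>>> {"name": "apply_moves", "arguments": {
  "fingers": [1,1,1,1,1,1,1,1],
  "dp": [
    [0,0,-0.2],
    [0,0,-0.4],
    [0,0,-0.6],
    [0,0,-0.8],
    [0,0,-1.0],
    [0,0,-1.2],
    [0,0,-1.4],
    [0,0,-1.4]
  ],
  "yaw": [0,0,0,0,0,0,0,0]
}}

```text
clock: 9.5
position: [521.5, 208.6, 365.7]
ee_rot: [0.761, -0.649, -0.0, 0.001]
contact_force: [0.1, -0.0, 0.2]
gripper_width: 7.7
```

>>> {"name": "apply_moves", "arguments": {
  "fingers": [1,1,1,1,1,1,1,1],
  "dp": [
    [0,0,-0.2],
    [0,0,-0.4],
    [0,0,-0.6],
    [0,0,-0.8],
    [0,0,-1.0],
    [0,0,-1.2],
    [0,0,-1.3],
    [0,0,-1.3]
  ],
  "yaw": [0,0,0,0,0,0,0,0]
}}

```text
clock: 10.3
position: [521.8, 208.2, 353.7]
ee_rot: [0.761, -0.649, 0.0, 0.001]
contact_force: [-0.2, -2.0, 5.1]
gripper_width: 7.8
```

>>> {"name": "apply_moves", "arguments": {
  "fingers": [1,1,1,1,1,1],
  "dp": [
    [0,0,-0.1],
    [0,0,-0.2],
    [0,0,-0.3],
    [0,0,-0.4],
    [0,0,-0.4],
    [0,0,-0.4]
  ],
  "yaw": [0,0,0,0,0,0]
}}

```text
clock: 10.9
position: [522.2, 208.6, 351.8]
ee_rot: [0.761, -0.649, 0.001, -0.0]
contact_force: [-2.2, -1.5, 10.3]
gripper_width: 8.1
```

>>> {"name": "apply_moves", "arguments": {
  "fingers": [1,1,1,1,1,1],
  "dp": [
    [0,0,-0.2],
    [0,0,-0.3],
    [0,0,-0.4],
    [0,0,-0.5],
    [0,0,-0.6],
    [0,0,-0.6]
  ],
  "yaw": [0,0,0,0,0,0]
}}

```text
clock: 11.5
position: [522.1, 208.8, 348.7]
ee_rot: [0.761, -0.648, 0.002, -0.002]
contact_force: [-4.2, -1.4, 14.4]
gripper_width: 7.9
```

>>> {"name": "apply_moves", "arguments": {
  "fingers": [1,1,1,1,1,1],
  "dp": [
    [-0.05,0,-0.2],
    [-0.08,-0.02,-0.3],
    [-0.1,-0.02,-0.4],
    [-0.1,-0.02,-0.5],
    [-0.1,-0.02,-0.6],
    [-0.1,-0.02,-0.6]
  ],
  "yaw": [0,0,0,0,0,0]
}}

```text
clock: 12.1
position: [521.2, 208.9, 343.4]
ee_rot: [0.761, -0.648, 0.002, -0.003]
contact_force: [-0.4, 0.0, 3.8]
gripper_width: 7.7
```

>>> {"name": "apply_moves", "arguments": {
  "fingers": [1,1,1,1,1,1,1,1,1,1],
  "dp": [
    [0,0,-0.2],
    [0,0,-0.35],
    [0,0,-0.5],
    [0,0,-0.65],
    [0,0,-0.8],
    [0,0,-0.95],
    [0,0,-1.1],
    [0,0,-1.2],
    [0,0,-1.2],
    [0,0,-1.2]
  ],
  "yaw": [0,0,0,0,0,0,0,0,0,0]
}}

```text
clock: 13.1
position: [521.2, 208.9, 331.5]
ee_rot: [0.761, -0.648, 0.002, -0.003]
contact_force: [-1.2, -0.9, 3.1]
gripper_width: 7.9
```

>>> {"name": "apply_moves", "arguments": {
  "fingers": [1,1,1,1,1,1,1,1],
  "dp": [
    [0,0,-0.2],
    [0,0,-0.35],
    [0,0,-0.5],
    [0,0,-0.65],
    [0,0,-0.8],
    [0,0,-0.9],
    [0,0,-0.9],
    [0,0,-0.9]
  ],
  "yaw": [0,0,0,0,0,0,0,0]
}}

```text
clock: 13.9
position: [521.2, 208.9, 322.4]
ee_rot: [0.761, -0.648, 0.002, -0.003]
contact_force: [-0.4, -0.5, 3.9]
gripper_width: 7.7
```

>>> {"name": "apply_moves", "arguments": {
  "fingers": [0.6,0.4,0.3,0.3,0.3,0.3,0.3,0.3],
  "dp": [
    [0,0,0],
    [0,0,0],
    [0,0,0],
    [0,0,0],
    [0,0,0],
    [0,0,0],
    [0,0,0],
    [0,0,0]
  ],
  "yaw": [0,0,0,0,0,0,0,0]
}}

```text
clock: 14.7
position: [521.3, 208.9, 322.4]
ee_rot: [0.761, -0.648, 0.002, -0.003]
contact_force: [-0.7, -0.0, -0.6]
gripper_width: 59.4
```

>>> {"name": "apply_moves", "arguments": {
  "fingers": [0.3,0.3,0.3,0.3,0.3,0.3,0.3,0.3],
  "dp": [
    [0,0,0.5],
    [0,0,1.5],
    [0,0,3],
    [0,0,4.5],
    [0,0,5.5],
    [0,0,6],
    [0,0,6],
    [0,0,6]
  ],
  "yaw": [0,0,0,0,0,0,0,0]
}}

```text
clock: 15.5
position: [521.1, 208.9, 382.0]
ee_rot: [0.761, -0.648, 0.002, -0.002]
contact_force: [-0.5, -0.1, 0.0]
gripper_width: 59.6
```

Run:
```python
from h import *
s=read_state();print(s["position"],s["contact_force"],s["gripper_width"])
c,K,W=cam("wrist");np.savez("pics/w6.npz",c=c,K=K,W=W)
o=[cv2.resize(np.clip(c*1.3,0,255).astype(np.uint8),(400,300))]
for n,(x,y,w,h) in(("scene",(335,110,120,90)),):
    c,K2,W2=cam(n); o.append(cv2.resize(np.clip(c[y:y+h,x:x+w]*1.2,0,255).astype(np.uint8),(400,300),interpolation=cv2.INTER_CUBIC))
cv2.imwrite("pics/p6.png",np.hstack(o))
```

```text
[521.05725505 208.8625683  381.99589981] [-0.53872631 -0.13873186  0.03144942] 59.64036701892465
```

View pics/p6.png

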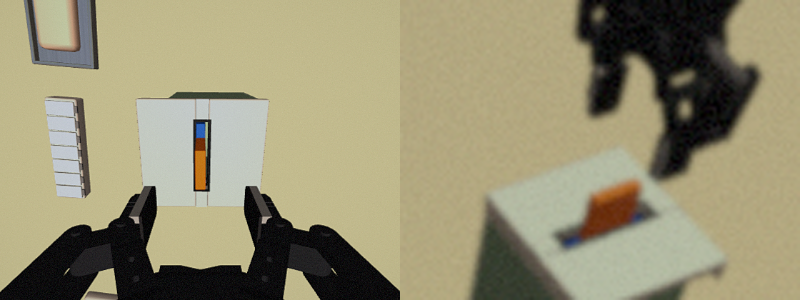

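The views show the cassette upright and held in the slot, with about 34 mm of orange tab above the lid. I'll close the fingers and push on the tab's edge.

>>> {"name": "apply_moves", "arguments": {
  "fingers": [0.6,0.9,1,1,1,1,1,1,1,1],
  "dp": [
    [0,0,0],
    [0,0,0],
    [0,0,0],
    [0,0,0],
    [0,0,0],
    [0,0,-0.5],
    [0,0,-1.3],
    [0,0,-2.1],
    [0,0,-2.6],
    [0,0,-2.8]
  ],
  "yaw": [0,0,0,0,0,0,0,0,0,0]
}}

```text
clock: 16.6
position: [520.9, 208.8, 352.5]
ee_rot: [0.761, -0.648, 0.001, -0.001]
contact_force: [0.1, 0.1, -0.3]
gripper_width: -0.0
```

>>> {"name": "apply_moves", "arguments": {
  "fingers": [1,1,1,1,1,1,1,1,1,1],
  "dp": [
    [0,0,-0.1],
    [0,0,-0.25],
    [0,0,-0.4],
    [0,0,-0.55],
    [0,0,-0.7],
    [0,0,-0.85],
    [0,0,-1.0],
    [0,0,-1.1],
    [0,0,-1.2],
    [0,0,-1.2]
  ],
  "yaw": [0,0,0,0,0,0,0,0,0,0]
}}

```text
clock: 17.6
position: [521.0, 208.8, 340.4]
ee_rot: [0.761, -0.648, 0.001, -0.001]
contact_force: [0.2, 0.4, 3.9]
gripper_width: 0.0
```

Contact shows about 4 N, so I'll keep pushing steadily.

>>> {"name": "apply_moves", "arguments": {
  "fingers": [1,1,1,1,1,1,1,1,1,1],
  "dp": [
    [0,0,-0.2],
    [0,0,-0.35],
    [0,0,-0.5],
    [0,0,-0.65],
    [0,0,-0.8],
    [0,0,-0.95],
    [0,0,-1.1],
    [0,0,-1.2],
    [0,0,-1.2],
    [0,0,-1.2]
  ],
  "yaw": [0,0,0,0,0,0,0,0,0,0]
}}

```text
clock: 18.6
position: [520.9, 208.8, 328.2]
ee_rot: [0.761, -0.649, 0.001, -0.001]
contact_force: [0.1, -0.0, 0.0]
gripper_width: -0.3
```

>>> {"name": "apply_moves", "arguments": {
  "fingers": [1,1,1,1,1,1,1,1],
  "dp": [
    [0,0,0.5],
    [0,0,2],
    [0,0,4],
    [0,0,6.5],
    [0,0,9],
    [0,0,11],
    [0,0,12],
    [0,0,12]
  ],
  "yaw": [0,0,0,0,0,0,0,0]
}}

```text
clock: 19.4
position: [521.0, 208.7, 449.8]
ee_rot: [0.761, -0.649, 0.002, -0.003]
contact_force: [0.1, -0.3, -0.4]
gripper_width: -0.1
```

Run:
```python
from h import *
o=[]
c,K,W=cam("wrist");o.append(cv2.resize(np.clip(c*1.3,0,255).astype(np.uint8),(400,300)))
c,K,W=cam("scene");o.append(cv2.resize(np.clip(c*1.3,0,255).astype(np.uint8),(400,300)))
o.append(cv2.resize(np.clip(c[110:230,335:455]*1.2,0,255).astype(np.uint8),(300,300)))
c,K,W=cam("side");o.append(cv2.resize(np.clip(c*1.3,0,255).astype(np.uint8),(400,300)))
o[2]=cv2.copyMakeBorder(o[2],0,0,0,100,cv2.BORDER_CONSTANT)
cv2.imwrite("pics/p7.png",np.vstack([np.hstack(o[:2]),np.hstack(o[2:])]))
s=read_state();print(s["position"],s["contact_force"],s["clock"])
```

```text
[520.69226889 208.63980592 446.80021513] [-0.69035882  0.48956131 -0.39409935] 19.55
```

View pics/p7.png

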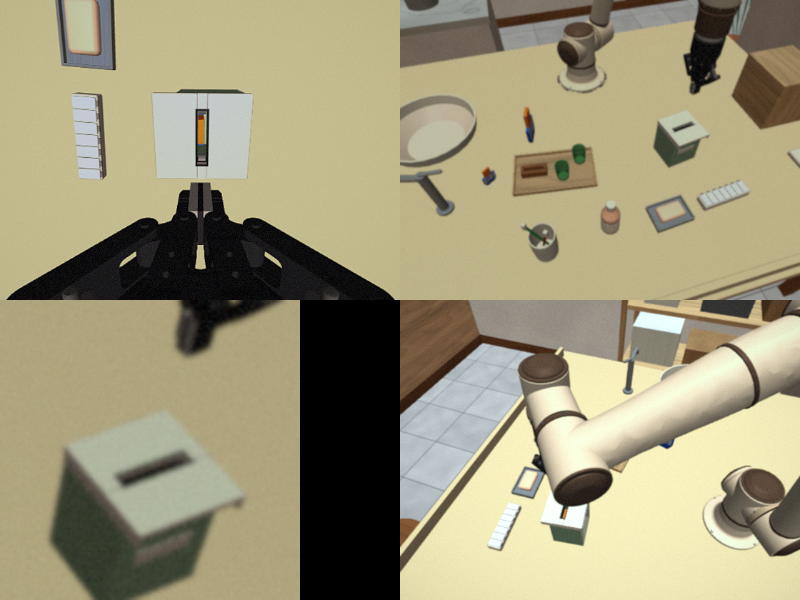

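The last views show nothing above the lid, the tray and glasses in place, and orange visible only down inside the slot at wrist (201,132). I'll check the tab's depth by its apparent size before handing in.

Run:
```python
from h import *
c,K,W=cam("wrist")
hsv=cv2.cvtColor(c,cv2.COLOR_BGR2HSV)
m=cv2.inRange(hsv,(5,130,90),(22,255,255));m[:140]=0;m[240:]=0;m[:,:265]=0;m[:,300:]=0
ys,xs=np.nonzero(m);print(ys.min(),ys.max(),xs.min(),xs.max())
for y in range(ys.min(),ys.max()+1,4):
    x=np.nonzero(m[y])[0]
    if len(x):print(y,x.min(),x.max(),hsv[y,int(x.mean())].tolist())
g=cv2.cvtColor(c,cv2.COLOR_BGR2GRAY);print(g[150:236:2,282].tolist());print(g[190,262:300].tolist())
for z in(150,125,101,80):
  e=[proj(K,W,(522+.16*d,207.6-.987*d,z)) for d in(18,-18)]
  print(z,np.array(e).round(1).tolist(),'9mm px',round(float(np.linalg.norm(proj(K,W,(522,207,z))-proj(K,W,(530.9,208.4,z)))),1))
# change check: scene before/after in the static regions
a=np.load("pics/scene0.npz")["c"];b,_,_=cam("scene")
d=(cv2.absdiff(cv2.GaussianBlur(a,(5,5),0),cv2.GaussianBlur(b,(5,5),0)).max(2)>25).astype(np.uint8)
n,l,st,ce=cv2.connectedComponentsWithStats(d)
print([s.tolist() for s in st[1:] if s[4]>8])
```

```text
163 202 274 282
163 275 282 [11, 255, 87]
167 275 275 [11, 255, 90]
171 275 282 [17, 210, 154]
175 275 282 [17, 212, 153]
179 275 282 [18, 221, 150]
183 275 282 [17, 207, 153]
187 274 282 [17, 221, 149]
191 275 282 [17, 218, 150]
195 274 282 [17, 228, 150]
199 275 282 [17, 221, 151]
[155, 164, 51, 41, 79, 47, 91, 68, 63, 51, 104, 106, 103, 104, 102, 103, 103, 99, 103, 100, 102, 102, 101, 100, 97, 99, 110, 51, 47, 52, 49, 52, 52, 50, 44, 69, 80, 100, 111, 0, 73, 35, 10]
[158, 156, 153, 153, 154, 154, 156, 162, 147, 38, 20, 16, 62, 109, 104, 103, 101, 103, 104, 103, 102, 105, 134, 138, 121, 7, 15, 65, 137, 163, 152, 156, 154, 155, 157, 155, 156, 154]
150 [[280.2, 178.8], [280.3, 218.9]] 9mm px 10.5
125 [[280.3, 172.8], [280.3, 210.0]] 9mm px 9.6
101 [[280.3, 167.9], [280.3, 202.7]] 9mm px 9.0
80 [[280.3, 164.1], [280.4, 197.1]] 9mm px 8.4
[[0, 0, 15, 46, 548], [233, 0, 35, 11, 271], [396, 0, 78, 134, 6024], [463, 0, 5, 10, 33], [273, 5, 23, 12, 211], [242, 9, 25, 12, 210], [243, 17, 52, 39, 683], [287, 39, 13, 20, 184], [219, 49, 5, 12, 37], [256, 48, 13, 8, 42], [231, 52, 20, 14, 139], [219, 56, 31, 36, 701], [254, 59, 4, 4, 11], [0, 61, 36, 50, 919], [270, 61, 38, 44, 1168], [257, 68, 16, 22, 139], [171, 216, 29, 23, 484]]
```

```bash
python3 -c "
from bench import *
print(job_done())"
```

```text
the job is handed in; nothing more can be done
None
```

I posted the middle-sized cassette from the tray stand into the returns box, foot first, and handed the job in at about 20 s of the 72 s allowed.

- **Posting:** I gripped the tab, lined up with the slot by wrist camera, and lowered the cassette in without touching the lid. The largest force read at the end of a move was about 15 N, at the catches; the limit is 22 N. After the catches it read 3 to 4 N. I then let go and pushed the tab down with closed fingers until the cassette dropped.
- **Cassette inside:** In the last wrist image the tab's size and position put its top edge near 100 mm above the ledge. That is below the bottom of the slot's throat (112 mm), so it is standing on the box floor. Nothing stands above the lid.
- **Everything else:** Comparing the scene camera's first and last images, the only change besides the robot was the cassette gone from the stand. The glasses and other objects stand where they were. The gripper was clear above the box with no contact force.
- **Disagreements:** My first scene-camera estimate of the tab was about 4 mm off the wrist camera's, so I used the wrist value. A sideways force of about 4 N built up at the catches; moving about 1 mm sideways cleared it. The arm blocked part of the side view in the last checks, so those rest on the wrist and scene cameras.

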